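# Seat the keyed test plug in the board tester and switch it on

## Task

Take the orange test plug out of the tray and put it into the tester's round socket: rest it lightly on the sprung brass insert, turn it until its tang finds the slot and drops in, and press it fully home so that its flange lies flat on the socket. Press and turn gently all the while (the socket must never feel more than 40 N), let go, and only then push the red run switch right over to its far side. Leave the blue and white plugs in their places.

Things in the scene. Friction and masses are not known exactly. Their poses are not given: they have to be found in the camera images.
- plug: Orange plug, in one of the tray's holes (varies); 120 g (+-40 %). Origin: centre of underside, z up. Upwards: flat steel tang 20 (x) by 8 (y), 0 to 9 mm; round steel spigot 9 to 24 mm, widening from 22 in diameter at 9 to 30 at 14 mm; flange 48 in diameter, 24 to 29 mm; wing grip 36 (x) by 16 (y), 29 to 62 mm. Wing and tang both lie along x; half a turn makes no difference.
- plug_blue: Blue plug, same shape as the orange one, in another hole of the tray; not wanted.
- plug_white: White plug, same shape as the orange one, in another hole of the tray; not wanted.
- tray: Fixed black block 80 (x) by 270 (y) by 30 mm high, origin at the centre of its underside; three round through holes, 35 mm in diameter, in a row along y, 85 mm apart, one at the centre. The plugs stand in them with the flange on the tray's top (plug origin 6 mm above the table), wings up to 0.5 rad from the tray's x, and lift straight out.
- tester: Fixed grey box 160 (x) by 240 (y) by 50 mm high, origin at the centre of its underside. On its top stand, at y = +60 mm, a square dark steel socket boss (66 mm square, 35 mm high) and, at y = -65 mm, the run switch.
- socket (a point): Centre of the mouth of the round well in the socket boss, level with its flat top (85 mm above the table); axes those of the tester. The well is 33 mm in diameter, its mouth chamfered 3 mm. Plug fully home: flange on the boss, plug origin 24 mm below this point. Tang on the insert but not in its slot: 16.5 mm below.
- insert_face (a point): Centre of the insert's top: brass plate 16.5 mm down the well, with a through slot 23 by 11 mm for the tang. Axes are the tester's, NOT the slot's: the slot lies anywhere within 0.6 rad of the tester's x and resists turning (1 N m). Sprung: gives 5 mm, 3.5 N at first, 10.5 N at its stop. Within about 0.15 rad of the slot it springs up round the tang: the push fades.
- run_switch (a joint): Angle of the red run switch, a toggle lever 60 mm long on a black block: 0 leaning to the tester's -x (off), 1.0 leaning to its +x (on). It swings in the tester's x-z plane, stays where it is left and starts at 0 to 0.2.
- run_switch_tip (a point): Tip of the run switch's lever.
Things that resemble listed ones, but are neither listed nor needed, are in the scene too. Of the things that look like the plug, the smallest one is meant.

How it is judged:
By the outcome, as a careful person would: the job done as asked, in the order asked, and still so for the second after the job is handed in, with the robot touching nothing.
It also fails if it takes over 72 s, if anything falls off the work surface, if the arm or the gripper's body presses on something with over 40 N, if the wrist force passes 120 N, or if a joint passes its speed limit or range.

## Robot

A 6-joint arm with a two-finger parallel gripper is mounted at the origin on the work surface. World frame = base frame: x ahead of the robot, y to its left, z up, the work surface at z = 0. Lengths are in m, angles in degrees, forces in N, time in s.
With the tool pointing down it reaches from about 0.35 to 0.975 m from the base axis. Payload 7.1 kg.
Tool frame: the origin (TCP) lies midway between the tips of the shut fingers; the grasp point (between the pads) lies 19 mm behind it (bot.grip_point_offset is the distance from the TCP to the grasp point, in m); z points along the fingers, y is the line along which they close (so a half turn about z gives the same grasp; the last joint's range is limited). The gripper opens to 88 mm and grips with 3 to 60 N. Pads are 20 mm wide; open, the fingers measure 115 mm over their backs; the gripper's body (75 mm by 178 mm) begins 61 mm behind the grasp point.
Start: joints at [67.838, 24.242, 93.386, -0, 62.372, -1.089], TCP at [0.225, 0.583, 0.223] pointing down, gripper open.
Joint ranges: [-172.04, 172.04], [-51.8, 120.97], [4.93, 147.93], [-75.15, 255.16], [6.16, 154.13], [-145.62, 145.62]. Speed limits (degrees/s): [136.94, 136.94, 172.46, 180, 180, 180].

## Interface

Orientations are given as [roll, pitch, yaw] about the fixed x, y, z axes, in that order (R = Rz(yaw) Ry(pitch) Rx(roll)).
In Python, from workcell import bot gives the robot as it stands.
- The arm moves only by the tool arm_command, never from a script. Its argument "deltas" is a list of rows, each an object of numbers: "rx", "ry", "rz": the turn, a rotation vector about the tool's x, y, z in rad; "tx", "ty", "tz": the shift along the tool's x, y, z in mm; "fingers": the opening, from 0 (shut) to 1 (fully open). In form: [{"rx": .., "ry": .., "rz": .., "tx": .., "ty": .., "tz": .., "fingers": ..}, ...]. A call has 1 to 5 rows; each row is the pose to reach, as a shift and turn from the pose commanded when the call began, along the tool's axes at that moment; what a row does not reach only later rows make up. A row lasts 1/10 s, in which the tool goes at most 50 mm and 8.59 degrees, less where a joint would pass 70% of its speed; a pose out of reach is approached as far as the arm can. A call with a gripper value outside its range is refused whole. The fingers move at their own pace and stop on an object; the grip force is fixed at half the most. Time passes only in rows, so rows that repeat a pose let the fingers close. It gives the time, the measured TCP pose, the force, the opening and the grip force at its end, in the units of the state.
- bot.get_state(): the state, without advancing time (a new reading comes with each control period).
- bot.grab_frame(name): name is "side" or "top"; returns (picture, depth): 400x640x3 uint8, red, green, blue; 400x640 float32, m along the optical axis (not along the pixel's ray), 0 where there is no reading.
- bot.camera_info(name): a dict with "vertical_fov" (degrees; the focal length in pixels is half the picture's height over the tangent of half this angle, whatever the lens; pixels are square), "cx", "cy" (the principal point, pixels), "k1" (the pictures are not rectified: a ray, as slopes to the right and down, at radius r is drawn at 1 + k1 r^2 times it, then the intrinsics apply), "position" and "rotation" of the camera in the world. Camera axes: x right, y down, z forward; pixel columns grow to the right and rows downward; lengths in m; the calibration is good to about 2 mm. A picture is of the moment at which its call begins. camera_info takes no time and is no camera call.
- bot.close_job(): hands the job in; it is judged then, once.
The state is a dict: "time_s": time; "q": joint angles; "joint_velocities": joint speeds; "joint_efforts": joint torques, N m; "tcp_pos": TCP position; "eef_rot": TCP orientation; "contact_force": force on the tool from outside, world axes, zero at the start; "ft_torque": the same for the moment, N m; "opening": opening from 0.0 (shut) to 1.0 (fully open); "gripper_force": force on a finger pad.
Only numpy, scipy, OpenCV 4.12 (cv2) and the standard library are available. Lean on these libraries where they do the work, as an engineer would, in place of code of your own. Each camera call takes 0.05 s, during which the arm holds its last target. There are 200 camera calls.

## Working session

There is one attempt and no reset: what is moved stays moved. The work goes in short steps, Python scripts to look and compute and a tool call to move; the robot and the scene stay as the last step left them, time stands still between calls to the robot, and variables do not carry over. Pictures are saved under pics/ and viewed, at most 10 in all, crops included, and the job is handed in when it is done.

Besides the shell and the picture viewer there is one more tool, called after "Request:" as name([rows], argument=value, ...), one row to a line, values as JSON. arm_command: Moves the arm, as the interface text tells. Its arguments: {"type":"object","properties":{"deltas":{"type":"array","items":{"type":"object","properties":{"rx":{"type":"number"},"ry":{"type":"number"},"rz":{"type":"number"},"tx":{"type":"number"},"ty":{"type":"number"},"tz":{"type":"number"},"fingers":{"type":"number"}}}}},"required":["deltas"]}

```bash
mkdir -p pics
cat > h.py <<'E'
import numpy as np,cv2
from workcell import bot
def snap(n,f):
    p,d=bot.grab_frame(n); cv2.imwrite(f'pics/{f}.png',p[:,:,::-1]); np.savez(f'pics/{f}.npz',p=p,d=d); return p,d
def cam(n):
    c=bot.camera_info(n); f=200/np.tan(np.radians(c['vertical_fov']/2))
    K=np.array([[f,0,c['cx']],[0,f,c['cy']],[0,0,1]]); R=np.array(c['rotation']); 
    return K,c['k1'],R,np.array(c['position'])
def slopes(n,uv):
    K,k1,R,t=cam(n); uv=np.atleast_2d(np.array(uv,float)); s=(uv-K[:2,2])/K[0,0]; x=s.copy()
    for _ in range(30): x=s/(1+k1*(x**2).sum(1,keepdims=True))
    return x,R,t
def onz(n,uv,z):
    x,R,t=slopes(n,uv); d=np.c_[x,np.ones(len(x))]@R.T
    return t+d*((z-t[2])/d[:,2])[:,None]
def pts(n,uv,dep):
    x,R,t=slopes(n,uv); return t+(np.c_[x,np.ones(len(x))]*np.asarray(dep)[:,None])@R.T
E
python3 - <<'E'
from h import *
for n in('top','side'):
    c=bot.camera_info(n);print(c); snap(n,n+'0')
print(bot.get_state())
a=cv2.imread('pics/top0.png')
E
```

```text
{'vertical_fov': 43.237213123650186, 'cx': 323.35483797964986, 'cy': 197.0574774711333, 'k1': -0.03448838954732988, 'position': array([ 0.43290226, -0.07616774,  1.26812458]), 'rotation': array([-175.40082123,   -0.70899783,  -90.20855775])}
{'vertical_fov': 47.76986012876648, 'cx': 318.73362428210413, 'cy': 208.30701947311402, 'k1': 0.03196715833671189, 'position': array([ 0.40212405, -0.8314621 ,  0.85198142]), 'rotation': array([-136.0003899 ,   -0.8720051 ,   -8.10987399])}
{'time_s': 0.1, 'q': array([ 6.78367644e+01,  2.42790542e+01,  9.34247577e+01, -4.68368132e-04,
        6.23723622e+01, -1.08888221e+00]), 'joint_velocities': array([-0.00430788, -0.0454304 , -0.1036426 ,  0.02895218,  0.02767201,
        0.05269535]), 'joint_efforts': array([-1.86876114e-04, -5.45611525e+01, -2.74324322e+01,  6.46048458e-02,
        1.87821809e-02, -3.03946479e-05]), 'tcp_pos': array([0.22453676, 0.58275971, 0.22200606]), 'eef_rot': array([-1.79923832e+02, -1.03296770e-03,  1.58925863e+02]), 'contact_force': array([-0.04379554, -0.26780464, -0.22897056]), 'ft_torque': array([-0.03993423,  0.04456019, -0.01883735]), 'gripper_force': 0.0, 'opening': 1.003599391675642}
```

View pics/top0.png

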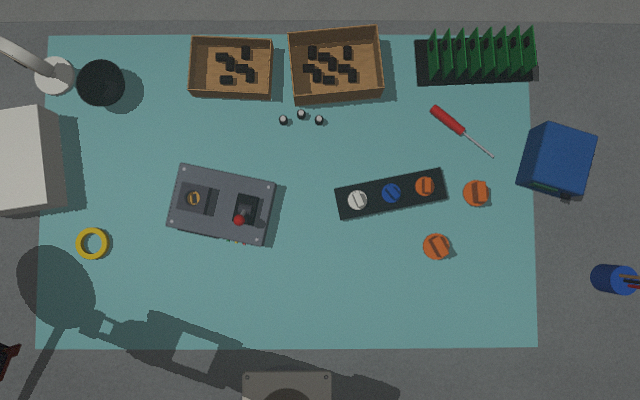

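View pics/side0.png

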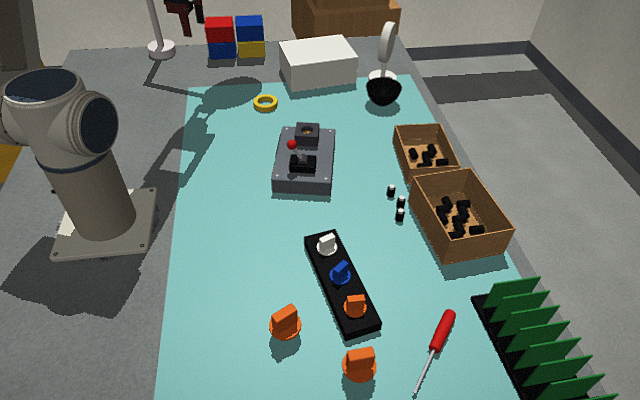

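The top view shows the tray at about (390,193) with white, blue and orange plugs. The orange one is at (425,186), and larger orange decoys stand outside the tray at (476,193) and (436,246). The tester is at about (220,204), with its boss and brass well at (194,198) and the red switch tip at (239,220), leaning to -x. The side view agrees.

```bash
sed -i "s/R=np.array(c\['rotation'\]);/R=Rotation.from_euler('xyz',c['rotation'],degrees=True).as_matrix()/; 1a from scipy.spatial.transform import Rotation" h.py
cat > m.py <<'E'
from h import *
def comp(n,mask,near=None,amin=30):
    k,l,s,c=cv2.connectedComponentsWithStats(mask.astype(np.uint8))
    return [(s[i,4],c[i],l==i) for i in range(1,k) if s[i,4]>=amin]
def P(n,m,d):
    v,u=np.nonzero(m&(d>0)); return pts(n,np.c_[u,v],d[v,u])
def rect(xy): 
    (c,wh,a)=cv2.minAreaRect((xy*1000).astype(np.float32)); return np.round(c,1),np.round(wh,1),round(a,1)
E
python3 - <<'E'
from m import *
for n in('top','side'):
    z=np.load(f'pics/{n}0.npz');p,d=z['p'],z['d']; h=cv2.cvtColor(p,cv2.COLOR_RGB2HSV);H,S,V=[h[...,i] for i in range(3)]
    print('==',n)
    for a,c,m in comp(n,(H<18)&(H>4)&(S>170)&(V>100)):
        X=P(n,m,d)
        if X[:,2].max()<0.02 or X[:,0].max()>.7: continue
        zt=np.percentile(X[:,2],97); W=X[X[:,2]>zt-.008]
        print('orange',a,c.round(),'z',X[:,2].min().round(3),zt.round(4),'all',rect(X[:,:2]),'wing',W[:,:2].mean(0).round(4),rect(W[:,:2]))
    for a,c,m in comp(n,((H<4)|(H>176))&(S>170)&(V>80)):
        X=P(n,m,d); print('red',a,c.round(),X.mean(0).round(4), X[:,2].max().round(3))
    vv,uu=np.mgrid[:400,:640]; X=pts(n,np.c_[uu.ravel(),vv.ravel()],d.ravel()).reshape(400,640,3)
    ok=d>0
    for nm,z0,z1,box in(('tray',.02,.037,(.25,.65,-.45,-.02)),('testertop',.043,.057,(.2,.65,0.02,.5)),('boss',.079,.091,(.2,.65,.02,.5))):
        m=ok&(X[...,2]>z0)&(X[...,2]<z1)&(X[...,0]>box[0])&(X[...,0]<box[1])&(X[...,1]>box[2])&(X[...,1]<box[3])
        if nm=='tray': m&=(V<70)
        for a,c,mm in sorted(comp(n,m,amin=150),key=lambda t:-t[0])[:2]:
            Y=X[mm]; print(nm,a,c.round(),np.median(Y[:,2]).round(4),rect(Y[:,:2]))
p=cv2.imread('pics/top0.png');q=cv2.imread('pics/side0.png')
a=cv2.resize(p[168:228,164:244],(800,600)[:1]*1+(600,),interpolation=cv2.INTER_CUBIC)
b=cv2.resize(q[115:145,290:325],None,fx=10,fy=10,interpolation=cv2.INTER_CUBIC)
a=cv2.resize(p[178:218,174:214],(400,400),interpolation=cv2.INTER_CUBIC);b=cv2.resize(b,(400,400))
cv2.imwrite('pics/z1.png',cv2.convertScaleAbs(np.hstack([a,b]),alpha=1.6))
E
```

```text
== top
orange 86 [427. 184.] z 0.038 0.0722 all (array([ 561.8, -341.5]), array([37.7, 13.6]), 0.5) wing [ 0.5587 -0.3414] (array([ 558.9, -341.3]), array([13.4, 31.9]), 88.4)
orange 85 [419. 186.] z 0.03 0.0389 all (array([ 558.2, -328.8]), array([40.1, 19.3]), 5.8) wing [ 0.5578 -0.3277] (array([ 557.1, -327.9]), array([39.8, 17.7]), 11.2)
orange 315 [475. 192.] z 0.033 0.0877 all (array([ 540.7, -456.9]), array([59.4, 39.1]), 1.8) wing [ 0.542  -0.4663] (array([ 541.6, -465.9]), array([43.6, 21.1]), 1.8)
orange 330 [434. 247.] z 0.032 0.088 all (array([ 412.3, -358. ]), array([49.7, 59.4]), 82.9) wing [ 0.4125 -0.3644] (array([ 412.4, -364.6]), array([47.8, 20.7]), 23.3)
red 191 [447. 118.] [ 0.7325 -0.4033  0.0243] 0.032
red 44 [237. 220.] [0.473  0.1032 0.1362] 0.142
tray 2524 [390. 194.] 0.0302 (array([ 541.3, -258.4]), array([ 80.2, 270.7]), 11.5)
testertop 4933 [222. 205.] 0.0503 (array([514.5, 159. ]), array([242.2, 160.2]), 77.7)
boss 652 [192. 198.] 0.085 (array([527. , 217.5]), array([69.5, 66.3]), 78.0)
== side
orange 389 [355. 305.] z 0.026 0.0685 all (array([ 560.8, -336.3]), array([57.7, 49.3]), 86.2) wing [ 0.5594 -0.3425] (array([ 559.5, -341.8]), array([17.2, 35.8]), 84.5)
orange 571 [285. 323.] z 0.032 0.0854 all (array([ 413. , -373.2]), array([62.8, 49.2]), 9.8) wing [ 0.4116 -0.3667] (array([ 412. , -365.7]), array([48.2, 21.1]), 29.6)
orange 740 [360. 364.] z 0.034 0.0856 all (array([ 540.5, -476.8]), array([45.8, 60.4]), 77.6) wing [ 0.5417 -0.4691] (array([ 541.8, -468.9]), array([47.9, 21.3]), 4.1)
red 668 [219.  29.] [0.2811 0.8306 0.1051] 0.127
red 68 [291. 144.] [0.474  0.097  0.1276] 0.138
red 525 [442. 330.] [ 0.728  -0.4115  0.0223] 0.029
tray 2618 [342. 286.] 0.0286 (array([ 542.2, -258.2]), array([ 81.1, 271.8]), 11.3)
testertop 2191 [305. 158.] 0.0478 (array([515.1, 157.1]), array([245.2, 159.5]), 77.7)
boss 288 [306. 130.] 0.0823 (array([527.5, 215.3]), array([70., 66.]), 78.7)
```

View pics/z1.png

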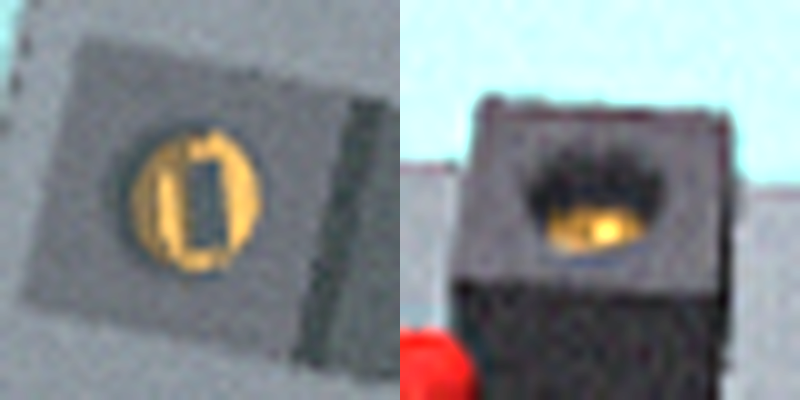

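The crop shows the brass insert with a dark slot. In the top view the slot runs nearly along world x, tilted a few degrees toward +y. Next I'll refine the slot and wing angles and plan the approach.

```bash
cat > pl.py <<'E'
from h import *
def delta(p0,y0,p1,y1):  # mm, deg ; tool pointing down
    y=np.radians(y0); d=np.array(p1,float)-np.array(p0,float)
    tx=d[0]*np.cos(y)+d[1]*np.sin(y); ty=d[0]*np.sin(y)-d[1]*np.cos(y)
    return dict(tx=round(tx,1),ty=round(ty,1),tz=round(-d[2],1),rz=round(-np.radians(y1-y0),4))
E
python3 - <<'E'
from m import *; from pl import *
z=np.load('pics/top0.npz');p,d=z['p'],z['d'];h=cv2.cvtColor(p,cv2.COLOR_RGB2HSV);H,S,V=[h[...,i].astype(int) for i in range(3)]
# brass
win=np.zeros((400,640),bool);win[185:212,182:206]=1
b=win&(S>90)&(H>8)&(H<30)&(V>60)
v,u=np.nonzero(b); X=onz('top',np.c_[u,v],.0685); (c,r)=cv2.minEnclosingCircle((X[:,:2]*1000).astype(np.float32)); print('brass',len(u),c,r)
hull=cv2.convexHull(np.c_[u,v].astype(np.int32)); f=np.zeros((400,640),np.uint8);cv2.fillConvexPoly(f,hull,1)
w=np.clip(90-V,0,None)*(cv2.erode(f,np.ones((3,3)))>0)
print(V[186:212,184:204])
v,u=np.nonzero(w); X=onz('top',np.c_[u,v],.0685)[:,:2]*1000; ww=w[v,u]; m=np.average(X,axis=0,weights=ww)
C=np.cov((X-m).T,aweights=ww);e,E=np.linalg.eigh(C);print('slot',m,np.sqrt(e*12),np.degrees(np.arctan(E[1,1]/E[0,1])))
# wing of the orange plug: bright top
o=(H<18)&(H>4)&(S>150);print('wing V');print(np.where(o,V,0)[174:198,414:437])
p0=np.array([224.5,582.8,223]);p1=np.array([559,-341.7,140]);
for i in range(4):
    f=lambda k:p0+(p1-p0)*k/4; g=lambda k:158.9+(-2-158.9)*k/4
    print(delta(f(i),g(i),f(i+1),g(i+1)))
E
```

```text
brass 89 (529.1334838867188, 218.05636596679688) 15.877592086791992
[[ 78  74  72  76  71  74  74  77  77  77  78  81  78  73  77  78  75  79
   72  76]
 [ 77  78  81  74  78  76  72  78  79  76  77  77  78  77  75  75  78  78
   76  77]
 [ 81  75  76  76  78  77  79  74  78  76  79  80  75  74  70  76  75  78
   79  77]
 [ 79  78  80  77  81  80  73  74  77  77  78  71  77  78  78  80  76  73
   75  76]
 [ 74  82  77  80  75  68  71  65  63  62  66  74  76  77  74  77  75  77
   77  73]
 [ 76  79  75  71  62  62  59  57  64  66  67 119  92  66  74  77  74  80
   77  78]
 [ 78  80  73  64  57  54  68  78  81 125 128 162 145 108  67  74  79  80
   75  79]
 [ 79  68  62  59  53  74  93  94  84 135 129 128 149 154  95  69  79  74
   76  76]
 [ 77  66  59  53  65  92  96  88  78  69  62  62 127 164 145  65  74  78
   77  75]
 [ 72  63  53  54  83  92 128 101  73  69  64  65 124 161 169  99  70  81
   78  77]
 [ 66  61  51  65  90  87 161 123  74  59  63  63 113 161 167 117  70  74
   81  77]
 [ 65  62  50  79  88  91 161 128  79  63  65  63  95 161 162 126  72  78
   80  77]
 [ 64  57  5
[... 3297 characters left out ...]

 [  0   0   0   0   0   0   0   0 126 138 142 141 140 125   0   0   0   0
    0   0   0   0   0]
 [  0   0   0   0   0   0   0   0   0   0   0   0   0   0   0   0   0   0
    0   0   0   0   0]
 [  0   0   0   0   0   0   0   0   0   0   0   0   0   0   0   0   0   0
    0   0   0   0   0]]
{'tx': np.float64(-161.2), 'ty': np.float64(-185.5), 'tz': np.float64(20.8), 'rz': np.float64(0.7021)}
{'tx': np.float64(-242.9), 'ty': np.float64(-37.5), 'tz': np.float64(20.8), 'rz': np.float64(0.7021)}
{'tx': np.float64(-209.7), 'ty': np.float64(128.2), 'tz': np.float64(20.8), 'rz': np.float64(0.7021)}
{'tx': np.float64(-77.3), 'ty': np.float64(233.3), 'tz': np.float64(20.8), 'rz': np.float64(0.7021)}
```

Request:
arm_command([
  {"tx":-32,"ty":-37,"tz":4,"rz":0.14,"fingers":0.7},
  {"tx":-64,"ty":-74,"tz":8,"rz":0.28,"fingers":0.7},
  {"tx":-97,"ty":-111,"tz":12,"rz":0.42,"fingers":0.7},
  {"tx":-129,"ty":-148,"tz":16,"rz":0.56,"fingers":0.7},
  {"tx":-161,"ty":-185,"tz":20,"rz":0.702,"fingers":0.7},
])

```text
invalid input at $.deltas[0]: expected keys rx, ry, rz, tx, ty, tz, fingers
```

Request:
arm_command([
  {"tx":-49,"ty":-7,"tz":4,"rz":0.14,"fingers":0.7},
  {"tx":-97,"ty":-15,"tz":8,"rz":0.28,"fingers":0.7},
  {"tx":-146,"ty":-22,"tz":12,"rz":0.42,"fingers":0.7},
  {"tx":-194,"ty":-30,"tz":16,"rz":0.56,"fingers":0.7},
  {"tx":-243,"ty":-37,"tz":20,"rz":0.702,"fingers":0.7},
])

```text
invalid input at $.deltas[0]: expected keys rx, ry, rz, tx, ty, tz, fingers
```

Request:
arm_command([
  {"tx":-42,"ty":26,"tz":4,"rz":0.14,"fingers":0.7},
  {"tx":-84,"ty":51,"tz":8,"rz":0.28,"fingers":0.7},
  {"tx":-126,"ty":77,"tz":12,"rz":0.42,"fingers":0.7},
  {"tx":-168,"ty":103,"tz":16,"rz":0.56,"fingers":0.7},
  {"tx":-210,"ty":128,"tz":20,"rz":0.702,"fingers":0.7},
])

```text
invalid input at $.deltas[0]: expected keys rx, ry, rz, tx, ty, tz, fingers
```

Request:
arm_command([
  {"tx":-15,"ty":47,"tz":4,"rz":0.14,"fingers":0.7},
  {"tx":-31,"ty":93,"tz":8,"rz":0.28,"fingers":0.7},
  {"tx":-46,"ty":140,"tz":12,"rz":0.42,"fingers":0.7},
  {"tx":-62,"ty":187,"tz":16,"rz":0.56,"fingers":0.7},
  {"tx":-77,"ty":233,"tz":20,"rz":0.68,"fingers":0.7},
])

```text
invalid input at $.deltas[0]: expected keys rx, ry, rz, tx, ty, tz, fingers
```

Request:
arm_command([
  {"rx":0,"ry":0,"tx":-32,"ty":-37,"tz":4,"rz":0.14,"fingers":0.7},
  {"rx":0,"ry":0,"tx":-64,"ty":-74,"tz":8,"rz":0.28,"fingers":0.7},
  {"rx":0,"ry":0,"tx":-97,"ty":-111,"tz":12,"rz":0.42,"fingers":0.7},
  {"rx":0,"ry":0,"tx":-129,"ty":-148,"tz":16,"rz":0.56,"fingers":0.7},
  {"rx":0,"ry":0,"tx":-161,"ty":-185,"tz":20,"rz":0.702,"fingers":0.7},
])

```text
time_s: 0.6
tcp_pos: [0.3085, 0.3508, 0.2023]
eef_rot: [-180.0, 0.0, 118.4]
contact_force: [1.1, 0.0, 0.4]
opening: 0.702
gripper_force: 0.0
```

Request:
arm_command([
  {"rx":0,"ry":0,"tx":-49,"ty":-7,"tz":4,"rz":0.14,"fingers":0.7},
  {"rx":0,"ry":0,"tx":-97,"ty":-15,"tz":8,"rz":0.28,"fingers":0.7},
  {"rx":0,"ry":0,"tx":-146,"ty":-22,"tz":12,"rz":0.42,"fingers":0.7},
  {"rx":0,"ry":0,"tx":-194,"ty":-30,"tz":16,"rz":0.56,"fingers":0.7},
  {"rx":0,"ry":0,"tx":-243,"ty":-37,"tz":20,"rz":0.702,"fingers":0.7},
])

```text
time_s: 1.1
tcp_pos: [0.3927, 0.1199, 0.1826]
eef_rot: [180.0, -0.0, 78.2]
contact_force: [0.8, 0.5, 0.8]
opening: 0.7
gripper_force: 0.0
```

Request:
arm_command([
  {"rx":0,"ry":0,"tx":-42,"ty":26,"tz":4,"rz":0.14,"fingers":0.7},
  {"rx":0,"ry":0,"tx":-84,"ty":51,"tz":8,"rz":0.28,"fingers":0.7},
  {"rx":0,"ry":0,"tx":-126,"ty":77,"tz":12,"rz":0.42,"fingers":0.7},
  {"rx":0,"ry":0,"tx":-168,"ty":103,"tz":16,"rz":0.56,"fingers":0.7},
  {"rx":0,"ry":0,"tx":-210,"ty":128,"tz":20,"rz":0.702,"fingers":0.7},
])

```text
time_s: 1.6
tcp_pos: [0.4764, -0.1117, 0.1624]
eef_rot: [-180.0, -0.0, 37.9]
contact_force: [0.7, 1.2, 1.0]
opening: 0.702
gripper_force: 0.0
```

Request:
arm_command([
  {"rx":0,"ry":0,"tx":-15,"ty":47,"tz":4,"rz":0.14,"fingers":0.7},
  {"rx":0,"ry":0,"tx":-31,"ty":93,"tz":8,"rz":0.28,"fingers":0.7},
  {"rx":0,"ry":0,"tx":-46,"ty":140,"tz":12,"rz":0.42,"fingers":0.7},
  {"rx":0,"ry":0,"tx":-62,"ty":187,"tz":16,"rz":0.56,"fingers":0.7},
  {"rx":0,"ry":0,"tx":-77,"ty":233,"tz":20,"rz":0.68,"fingers":0.7},
])

```text
time_s: 2.1
tcp_pos: [0.56, -0.3422, 0.142]
eef_rot: [-180.0, 0.0, -1.0]
contact_force: [0.9, 0.5, 0.5]
opening: 0.7
gripper_force: 0.0
```

Run:
```python
from pl import *
s=bot.get_state();p=s['tcp_pos']*1000;print(p,s['eef_rot'],s['contact_force'],s['q'][5]); print(delta(p,s['eef_rot'][2],[559,-341.7,40],0))
```

```text
[ 560.03107319 -342.2325304   142.01853504] [-1.79975744e+02  3.62396263e-02 -1.03861080e+00] [0.88155768 0.48371001 0.49760827] 58.56871577553647
{'tx': np.float64(-1.0), 'ty': np.float64(-0.5), 'tz': np.float64(102.0), 'rz': np.float64(-0.0181)}
```

Request:
arm_command([
  {"rx":0,"ry":0,"tx":-1,"ty":-0.5,"tz":30,"rz":-0.018,"fingers":0.7},
  {"rx":0,"ry":0,"tx":-1,"ty":-0.5,"tz":60,"rz":-0.018,"fingers":0.7},
  {"rx":0,"ry":0,"tx":-1,"ty":-0.5,"tz":82,"rz":-0.018,"fingers":0.7},
  {"rx":0,"ry":0,"tx":-1,"ty":-0.5,"tz":94,"rz":-0.018,"fingers":0.7},
  {"rx":0,"ry":0,"tx":-1,"ty":-0.5,"tz":101,"rz":-0.018,"fingers":0.7},
])

```text
time_s: 2.6
tcp_pos: [0.5585, -0.3393, 0.0404]
eef_rot: [-179.9, 0.1, 0.3]
contact_force: [0.5, 0.1, -0.5]
opening: 0.697
gripper_force: 0.0
```

Request:
arm_command([
  {"rx":0,"ry":0,"tx":0,"ty":0,"tz":0,"rz":0,"fingers":0.0},
  {"rx":0,"ry":0,"tx":0,"ty":0,"tz":0,"rz":0,"fingers":0.0},
  {"rx":0,"ry":0,"tx":0,"ty":0,"tz":0,"rz":0,"fingers":0.0},
  {"rx":0,"ry":0,"tx":0,"ty":0,"tz":0,"rz":0,"fingers":0.0},
  {"rx":0,"ry":0,"tx":0,"ty":0,"tz":0,"rz":0,"fingers":0.0},
])

```text
time_s: 3.1
tcp_pos: [0.5593, -0.3399, 0.0424]
eef_rot: [180.0, -0.1, 0.3]
contact_force: [-0.6, -0.6, -0.7]
opening: 0.28
gripper_force: 0.0
```

Request:
arm_command([
  {"rx":0,"ry":0,"tx":0,"ty":0,"tz":0,"rz":0,"fingers":0.0},
  {"rx":0,"ry":0,"tx":0,"ty":0,"tz":0,"rz":0,"fingers":0.0},
  {"rx":0,"ry":0,"tx":0,"ty":0,"tz":0,"rz":0,"fingers":0.0},
  {"rx":0,"ry":0,"tx":0,"ty":0,"tz":0,"rz":0,"fingers":0.0},
  {"rx":0,"ry":0,"tx":0,"ty":0,"tz":0,"rz":0,"fingers":0.0},
])

```text
time_s: 3.6
tcp_pos: [0.5592, -0.3398, 0.0421]
eef_rot: [180.0, -0.0, 0.3]
contact_force: [-0.7, 0.1, 4.5]
opening: 0.183
gripper_force: 30.0
```

Run:
```python
from h import *
for _ in range(1):
    s=bot.get_state();print(s['tcp_pos'],s['eef_rot'],s['q'],s['contact_force'],s['ft_torque'],s['opening'],s['gripper_force'])
```

```text
[ 0.55921556 -0.33983726  0.042087  ] [ 1.79981121e+02 -2.52984389e-02  3.33742014e-01] [-3.23281288e+01  3.97760739e+01  9.43896032e+01 -3.12488192e-03
  4.58028364e+01  5.73403112e+01] [-0.74887319  0.14475645  4.46657352] [0.01509153 0.30386628 0.03979116] 0.18325748678789452 30.0009486079216
```

Request:
arm_command([
  {"rx":0,"ry":0,"tx":0,"ty":0,"tz":-10,"rz":0,"fingers":0.0},
  {"rx":0,"ry":0,"tx":0,"ty":0,"tz":-35,"rz":0,"fingers":0.0},
  {"rx":0,"ry":0,"tx":0,"ty":0,"tz":-75,"rz":0,"fingers":0.0},
  {"rx":0,"ry":0,"tx":0,"ty":0,"tz":-120,"rz":0,"fingers":0.0},
  {"rx":0,"ry":0,"tx":0,"ty":0,"tz":-160,"rz":0,"fingers":0.0},
])

```text
time_s: 4.1
tcp_pos: [0.5587, -0.3394, 0.2036]
eef_rot: [-180.0, 0.0, 0.3]
contact_force: [0.3, 0.4, -1.1]
opening: 0.18
gripper_force: 30.0
```

Run:
```python
from pl import *
s=bot.get_state();p=s['tcp_pos']*1000;print(p,s['eef_rot'],s['contact_force'],s['opening']); print(delta(p,s['eef_rot'][2],[527.6,217.2,200],7))
p,d=snap('side','lift'); cv2.imwrite('pics/lift2.png',cv2.resize(p[100:350,230:450,::-1],None,fx=2.4,fy=2.4))
```

```text
[ 558.74634687 -339.41582294  203.56255059] [-1.79986509e+02  1.48171128e-02  3.35487043e-01] [ 0.33454468  0.36324854 -1.1362732 ] 0.1799027588929211
{'tx': np.float64(-27.9), 'ty': np.float64(-556.8), 'tz': np.float64(3.6), 'rz': np.float64(-0.1163)}
```

View pics/lift2.png

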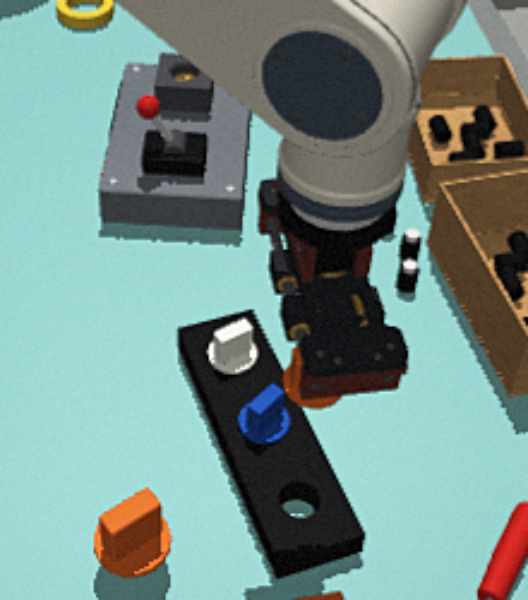

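The picture shows the plug in the gripper, clear of the tray. Its hole at about (300,500) is empty, and blue and white are untouched. Now I'll move over the socket.

Request:
arm_command([
  {"rx":0,"ry":0,"tx":-1,"ty":-25,"tz":1,"rz":0,"fingers":0.0},
  {"rx":0,"ry":0,"tx":-3,"ty":-65,"tz":2,"rz":0,"fingers":0.0},
  {"rx":0,"ry":0,"tx":-6,"ty":-110,"tz":2,"rz":0,"fingers":0.0},
  {"rx":0,"ry":0,"tx":-8,"ty":-155,"tz":3,"rz":0,"fingers":0.0},
  {"rx":0,"ry":0,"tx":-10,"ty":-200,"tz":3,"rz":0,"fingers":0.0},
])

```text
time_s: 4.65
tcp_pos: [0.547, -0.138, 0.1985]
eef_rot: [-180.0, 0.0, 0.3]
contact_force: [-0.2, 0.0, -1.8]
opening: 0.18
gripper_force: 30.0
```

Request:
arm_command([
  {"rx":0,"ry":0,"tx":-2,"ty":-45,"tz":0,"rz":0,"fingers":0.0},
  {"rx":0,"ry":0,"tx":-4,"ty":-90,"tz":0,"rz":0,"fingers":0.0},
  {"rx":0,"ry":0,"tx":-7,"ty":-135,"tz":0,"rz":0,"fingers":0.0},
  {"rx":0,"ry":0,"tx":-9,"ty":-180,"tz":0,"rz":0,"fingers":0.0},
  {"rx":0,"ry":0,"tx":-11,"ty":-220,"tz":0,"rz":0,"fingers":0.0},
])

```text
time_s: 5.15
tcp_pos: [0.5348, 0.0822, 0.1987]
eef_rot: [-180.0, 0.0, 0.4]
contact_force: [0.8, 0.4, -1.2]
opening: 0.176
gripper_force: 30.0
```

Request:
arm_command([
  {"rx":0,"ry":0,"tx":-2,"ty":-40,"tz":0,"rz":-0.03,"fingers":0.0},
  {"rx":0,"ry":0,"tx":-4,"ty":-80,"tz":0,"rz":-0.06,"fingers":0.0},
  {"rx":0,"ry":0,"tx":-6,"ty":-115,"tz":0,"rz":-0.09,"fingers":0.0},
  {"rx":0,"ry":0,"tx":-7,"ty":-137,"tz":0,"rz":-0.116,"fingers":0.0},
  {"rx":0,"ry":0,"tx":-7,"ty":-137,"tz":0,"rz":-0.116,"fingers":0.0},
])

```text
time_s: 5.65
tcp_pos: [0.5272, 0.2197, 0.1985]
eef_rot: [-180.0, 0.0, 7.2]
contact_force: [-0.7, -1.0, -2.2]
opening: 0.183
gripper_force: 30.0
```

Run:
```python
from pl import *
p,d=snap('side','sock'); cv2.imwrite('pics/sock2.png',cv2.resize(p[50:210,230:400,::-1],None,fx=3.5,fy=3.5,interpolation=cv2.INTER_CUBIC))
for i in range(3):
    s=bot.get_state();p=s['tcp_pos']*1000;print(p.round(1),s['eef_rot'].round(2),s['contact_force'].round(1),s['opening']); print(delta(p,s['eef_rot'][2],[527.6,217.2,200],7))
    if i<2: bot.grab_frame('side')
```

```text
[527.2 218.1 198.4] [1.7999e+02 3.0000e-02 7.1100e+00] [ 0.8 -0.5 -1.8] 0.18098023454006143
{'tx': np.float64(0.3), 'ty': np.float64(1.0), 'tz': np.float64(-1.6), 'rz': np.float64(0.0019)}
[527.3 217.1 198.4] [1.7997e+02 5.0000e-02 7.0300e+00] [ 0.2  0.5 -1.7] 0.17971929676821088
{'tx': np.float64(0.4), 'ty': np.float64(-0.0), 'tz': np.float64(-1.6), 'rz': np.float64(0.0005)}
[527.4 216.5 198.4] [1.7997e+02 5.0000e-02 6.9600e+00] [-0.5 -1.1 -1.6] 0.1795225616520172
{'tx': np.float64(0.3), 'ty': np.float64(-0.6), 'tz': np.float64(-1.6), 'rz': np.float64(-0.0007)}
```

View pics/sock2.png

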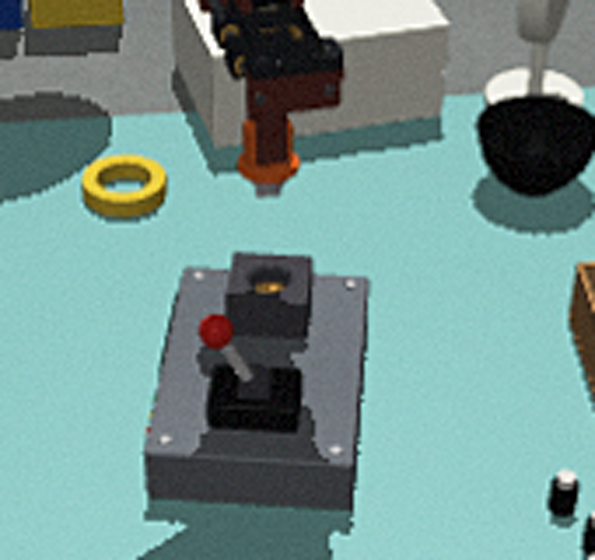

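Side view: the plug hangs upright above the boss, with its tang at about (268,190) over the well at (268,285).

Request:
arm_command([
  {"rx":0,"ry":0,"tx":0.3,"ty":0,"tz":20,"rz":0,"fingers":0.0},
  {"rx":0,"ry":0,"tx":0.3,"ty":0,"tz":45,"rz":0,"fingers":0.0},
  {"rx":0,"ry":0,"tx":0.3,"ty":0,"tz":65,"rz":0,"fingers":0.0},
  {"rx":0,"ry":0,"tx":0.3,"ty":0,"tz":72,"rz":0,"fingers":0.0},
  {"rx":0,"ry":0,"tx":0.3,"ty":0,"tz":72,"rz":0,"fingers":0.0},
])

```text
time_s: 6.3
tcp_pos: [0.5276, 0.2159, 0.1259]
eef_rot: [180.0, 0.1, 6.9]
contact_force: [-0.7, -0.4, -0.9]
opening: 0.185
gripper_force: 30.0
```

Request:
arm_command([
  {"rx":0,"ry":0,"tx":0,"ty":0,"tz":0,"rz":0,"fingers":0.0},
  {"rx":0,"ry":0,"tx":0,"ty":0,"tz":0,"rz":0,"fingers":0.0},
  {"rx":0,"ry":0,"tx":0,"ty":0,"tz":2,"rz":0,"fingers":0.0},
  {"rx":0,"ry":0,"tx":0,"ty":0,"tz":4,"rz":0,"fingers":0.0},
  {"rx":0,"ry":0,"tx":0,"ty":0,"tz":6,"rz":0,"fingers":0.0},
])

```text
time_s: 6.8
tcp_pos: [0.5281, 0.2173, 0.1208]
eef_rot: [-180.0, -0.0, 7.0]
contact_force: [0.6, -0.2, -2.2]
opening: 0.181
gripper_force: 30.0
```

Request:
arm_command([
  {"rx":0,"ry":0,"tx":0,"ty":0,"tz":1,"rz":0,"fingers":0.0},
  {"rx":0,"ry":0,"tx":0,"ty":0,"tz":2,"rz":0,"fingers":0.0},
  {"rx":0,"ry":0,"tx":0,"ty":0,"tz":3,"rz":0,"fingers":0.0},
  {"rx":0,"ry":0,"tx":0,"ty":0,"tz":4,"rz":0,"fingers":0.0},
  {"rx":0,"ry":0,"tx":0,"ty":0,"tz":5,"rz":0,"fingers":0.0},
])

```text
time_s: 7.3
tcp_pos: [0.5281, 0.2172, 0.1156]
eef_rot: [180.0, 0.0, 7.0]
contact_force: [-0.0, 0.6, -1.8]
opening: 0.178
gripper_force: 30.0
```

Request:
arm_command([
  {"rx":0,"ry":0,"tx":0,"ty":0,"tz":1.2,"rz":0,"fingers":0.0},
  {"rx":0,"ry":0,"tx":0,"ty":0,"tz":2.4,"rz":0,"fingers":0.0},
  {"rx":0,"ry":0,"tx":0,"ty":0,"tz":3.6,"rz":0,"fingers":0.0},
  {"rx":0,"ry":0,"tx":0,"ty":0,"tz":4.8,"rz":0,"fingers":0.0},
  {"rx":0,"ry":0,"tx":0,"ty":0,"tz":6,"rz":0,"fingers":0.0},
])

```text
time_s: 7.8
tcp_pos: [0.5281, 0.2172, 0.1096]
eef_rot: [180.0, 0.0, 7.0]
contact_force: [-0.9, -0.0, -1.8]
opening: 0.181
gripper_force: 30.0
```

Request:
arm_command([
  {"rx":0,"ry":0,"tx":0,"ty":0,"tz":1,"rz":0,"fingers":0.0},
  {"rx":0,"ry":0,"tx":0,"ty":0,"tz":2,"rz":0,"fingers":0.0},
  {"rx":0,"ry":0,"tx":0,"ty":0,"tz":3,"rz":0,"fingers":0.0},
  {"rx":0,"ry":0,"tx":0,"ty":0,"tz":4,"rz":0,"fingers":0.0},
  {"rx":0,"ry":0,"tx":0,"ty":0,"tz":4,"rz":0,"fingers":0.0},
])

```text
time_s: 8.3
tcp_pos: [0.528, 0.2172, 0.1055]
eef_rot: [180.0, 0.0, 7.0]
contact_force: [0.2, -0.5, -1.5]
opening: 0.181
gripper_force: 30.0
```

Request:
arm_command([
  {"rx":0,"ry":0,"tx":0,"ty":0,"tz":0.6,"rz":0,"fingers":0.0},
  {"rx":0,"ry":0,"tx":0,"ty":0,"tz":1.2,"rz":0,"fingers":0.0},
  {"rx":0,"ry":0,"tx":0,"ty":0,"tz":1.8,"rz":0,"fingers":0.0},
  {"rx":0,"ry":0,"tx":0,"ty":0,"tz":2.5,"rz":0,"fingers":0.0},
  {"rx":0,"ry":0,"tx":0,"ty":0,"tz":2.5,"rz":0,"fingers":0.0},
])

```text
time_s: 8.8
tcp_pos: [0.528, 0.2172, 0.1031]
eef_rot: [180.0, 0.0, 7.0]
contact_force: [-0.7, -1.0, -1.7]
opening: 0.182
gripper_force: 30.0
```

Request:
arm_command([
  {"rx":0,"ry":0,"tx":0,"ty":0,"tz":0.6,"rz":0,"fingers":0.0},
  {"rx":0,"ry":0,"tx":0,"ty":0,"tz":1.2,"rz":0,"fingers":0.0},
  {"rx":0,"ry":0,"tx":0,"ty":0,"tz":1.8,"rz":0,"fingers":0.0},
  {"rx":0,"ry":0,"tx":0,"ty":0,"tz":2.4,"rz":0,"fingers":0.0},
  {"rx":0,"ry":0,"tx":0,"ty":0,"tz":2.4,"rz":0,"fingers":0.0},
])

```text
time_s: 9.3
tcp_pos: [0.528, 0.2172, 0.1007]
eef_rot: [180.0, 0.0, 7.0]
contact_force: [-0.4, 0.4, -2.0]
opening: 0.185
gripper_force: 30.0
```

No push at this depth, so the tang is already in the slot. Continuing to home.

Request:
arm_command([
  {"rx":0,"ry":0,"tx":0,"ty":0,"tz":0.6,"rz":0,"fingers":0.0},
  {"rx":0,"ry":0,"tx":0,"ty":0,"tz":1.2,"rz":0,"fingers":0.0},
  {"rx":0,"ry":0,"tx":0,"ty":0,"tz":1.8,"rz":0,"fingers":0.0},
  {"rx":0,"ry":0,"tx":0,"ty":0,"tz":2.4,"rz":0,"fingers":0.0},
  {"rx":0,"ry":0,"tx":0,"ty":0,"tz":2.4,"rz":0,"fingers":0.0},
])

```text
time_s: 9.8
tcp_pos: [0.528, 0.2172, 0.0983]
eef_rot: [180.0, 0.0, 7.0]
contact_force: [0.6, 0.0, -1.3]
opening: 0.185
gripper_force: 30.0
```

Request:
arm_command([
  {"rx":0,"ry":0,"tx":0,"ty":0,"tz":0.3,"rz":0,"fingers":0.0},
  {"rx":0,"ry":0,"tx":0,"ty":0,"tz":0.6,"rz":0,"fingers":0.0},
  {"rx":0,"ry":0,"tx":0,"ty":0,"tz":0.9,"rz":0,"fingers":0.0},
  {"rx":0,"ry":0,"tx":0,"ty":0,"tz":1.0,"rz":0,"fingers":0.0},
  {"rx":0,"ry":0,"tx":0,"ty":0,"tz":1.0,"rz":0,"fingers":0.0},
])

```text
time_s: 10.3
tcp_pos: [0.528, 0.2172, 0.0974]
eef_rot: [180.0, 0.0, 7.0]
contact_force: [0.1, -0.1, -2.6]
opening: 0.185
gripper_force: 30.0
```

Request:
arm_command([
  {"rx":0,"ry":0,"tx":0,"ty":0,"tz":0.3,"rz":0,"fingers":0.0},
  {"rx":0,"ry":0,"tx":0,"ty":0,"tz":0.5,"rz":0,"fingers":0.0},
  {"rx":0,"ry":0,"tx":0,"ty":0,"tz":0.5,"rz":0,"fingers":0.0},
  {"rx":0,"ry":0,"tx":0,"ty":0,"tz":0.5,"rz":0,"fingers":0.0},
])

```text
time_s: 10.7
tcp_pos: [0.5281, 0.2172, 0.0971]
eef_rot: [-180.0, -0.0, 7.0]
contact_force: [-1.7, -0.8, 2.9]
opening: 0.179
gripper_force: 30.0
```

Request:
arm_command([
  {"rx":0,"ry":0,"tx":0,"ty":0,"tz":0.2,"rz":0,"fingers":0.0},
  {"rx":0,"ry":0,"tx":0,"ty":0,"tz":0.2,"rz":0,"fingers":0.0},
  {"rx":0,"ry":0,"tx":0,"ty":0,"tz":0.2,"rz":0,"fingers":0.0},
])

```text
time_s: 11.0
tcp_pos: [0.5281, 0.2172, 0.0971]
eef_rot: [-180.0, -0.0, 7.0]
contact_force: [-1.7, -0.9, 5.2]
opening: 0.182
gripper_force: 30.0
```

Request:
arm_command([
  {"rx":0,"ry":0,"tx":0,"ty":0,"tz":0.2,"rz":0,"fingers":0.0},
  {"rx":0,"ry":0,"tx":0,"ty":0,"tz":0.2,"rz":0,"fingers":0.0},
  {"rx":0,"ry":0,"tx":0,"ty":0,"tz":0.2,"rz":0,"fingers":0.0},
])

```text
time_s: 11.3
tcp_pos: [0.5281, 0.2172, 0.097]
eef_rot: [-180.0, -0.0, 7.0]
contact_force: [-2.6, -1.2, 7.8]
opening: 0.179
gripper_force: 30.0
```

Firm stop at the home height with about 10 N. Releasing and rising.

Request:
arm_command([
  {"rx":0,"ry":0,"tx":0,"ty":0,"tz":0,"rz":0,"fingers":0.5},
  {"rx":0,"ry":0,"tx":0,"ty":0,"tz":0,"rz":0,"fingers":0.5},
  {"rx":0,"ry":0,"tx":0,"ty":0,"tz":0,"rz":0,"fingers":0.5},
  {"rx":0,"ry":0,"tx":0,"ty":0,"tz":0,"rz":0,"fingers":0.5},
  {"rx":0,"ry":0,"tx":0,"ty":0,"tz":0,"rz":0,"fingers":0.5},
])

```text
time_s: 11.8
tcp_pos: [0.5281, 0.2172, 0.0964]
eef_rot: [180.0, 0.0, 7.0]
contact_force: [-0.3, -0.0, 1.2]
opening: 0.498
gripper_force: 0.0
```

Request:
arm_command([
  {"rx":0,"ry":0,"tx":0,"ty":0,"tz":-5,"rz":0,"fingers":0.5},
  {"rx":0,"ry":0,"tx":0,"ty":0,"tz":-20,"rz":0,"fingers":0.5},
  {"rx":0,"ry":0,"tx":0,"ty":0,"tz":-50,"rz":0,"fingers":0.5},
  {"rx":0,"ry":0,"tx":0,"ty":0,"tz":-90,"rz":0,"fingers":0.5},
  {"rx":0,"ry":0,"tx":0,"ty":0,"tz":-120,"rz":0,"fingers":0.5},
])

```text
time_s: 12.3
tcp_pos: [0.5287, 0.2174, 0.2199]
eef_rot: [-180.0, -0.1, 7.0]
contact_force: [-0.4, 0.2, -0.1]
opening: 0.5
gripper_force: 0.0
```

Run:
```python
from pl import *; from m import *
p,d=snap('side','rel'); cv2.imwrite('pics/rel2.png',cv2.resize(p[80:210,230:400,::-1],None,fx=4,fy=4,interpolation=cv2.INTER_CUBIC))
h=cv2.cvtColor(p,cv2.COLOR_RGB2HSV);H,S,V=[h[...,i] for i in range(3)]
o=(H<18)&(H>4)&(S>170)&(V>80);o[:, :280]=0;o[:,340:]=0;o[160:]=0
X=P('side',o,d);print('plug z max',np.percentile(X[:,2],[50,90,97]))
s=bot.get_state();p=s['tcp_pos']*1000;print(p,s['eef_rot'],s['contact_force'],s['q'][5])
```

```text
plug z max [0.09945112 0.12048399 0.12116262]
[531.10211415 218.36570018 224.62336601] [-179.86444437   -0.54241669    6.97999449] [1.00753421 0.84881157 3.6423338 ] 104.18389937509255
```

View pics/rel2.png

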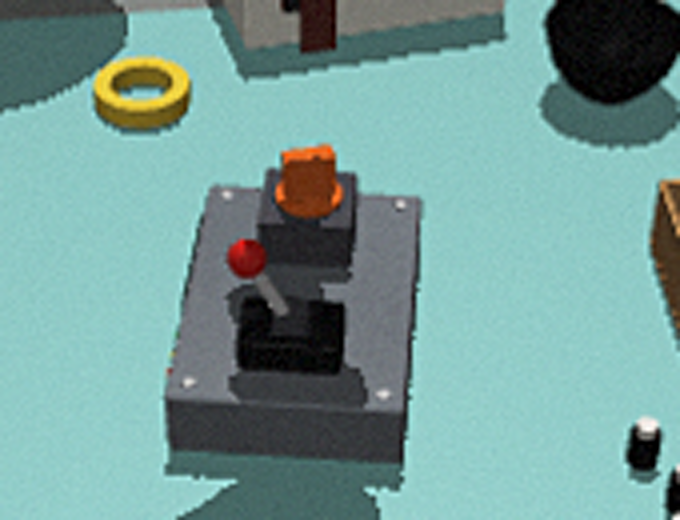

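The plug sits flat in the boss: flange on top, wing top at about z 0.121 in the side view, which reads about 2.5 mm low. The red lever is still off, leaning left with its ball at about (247,258). Now the switch.

Run:
```python
from pl import *
s=bot.get_state();p=s['tcp_pos']*1000
print(p,delta(p,s['eef_rot'][2],[442.2,107.8,215],-12))
```

```text
[531.10211415 218.36570018 224.62336601] {'tx': np.float64(-101.7), 'ty': np.float64(98.9), 'tz': np.float64(9.6), 'rz': np.float64(0.3313)}
```

Request:
arm_command([
  {"rx":0,"ry":0,"tx":-20,"ty":20,"tz":0,"rz":0.07,"fingers":0.0},
  {"rx":0,"ry":0,"tx":-45,"ty":45,"tz":0,"rz":0.14,"fingers":0.0},
  {"rx":0,"ry":0,"tx":-75,"ty":75,"tz":0,"rz":0.22,"fingers":0.0},
  {"rx":0,"ry":0,"tx":-98.5,"ty":98,"tz":0,"rz":0.331,"fingers":0.0},
  {"rx":0,"ry":0,"tx":-98.5,"ty":98,"tz":0,"rz":0.331,"fingers":0.0},
])

```text
time_s: 12.85
tcp_pos: [0.4395, 0.1058, 0.2171]
eef_rot: [180.0, 0.1, -12.2]
contact_force: [0.2, -0.3, -0.3]
opening: 0.084
gripper_force: 0.0
```

Request:
arm_command([
  {"rx":0,"ry":0,"tx":0,"ty":0,"tz":20,"rz":0,"fingers":0.0},
  {"rx":0,"ry":0,"tx":0,"ty":0,"tz":50,"rz":0,"fingers":0.0},
  {"rx":0,"ry":0,"tx":0,"ty":0,"tz":80,"rz":0,"fingers":0.0},
  {"rx":0,"ry":0,"tx":0,"ty":0,"tz":98,"rz":0,"fingers":0.0},
  {"rx":0,"ry":0,"tx":0,"ty":0,"tz":98,"rz":0,"fingers":0.0},
])

```text
time_s: 13.35
tcp_pos: [0.4416, 0.1082, 0.1171]
eef_rot: [179.9, 0.2, -11.9]
contact_force: [0.5, 0.8, -0.6]
opening: 0.004
gripper_force: 0.0
```

Run:
```python
from pl import *
snap('side','sw');p,d=snap('side','sw'); cv2.imwrite('pics/sw2.png',cv2.resize(p[80:210,230:400,::-1],None,fx=4,fy=4,interpolation=cv2.INTER_CUBIC))
s=bot.get_state();p=s['tcp_pos']*1000
print(p,s['opening'],s['contact_force'],delta(p,s['eef_rot'][2],[500.8+7*.977,95-7*.213,118],-12.2))
```

```text
[443.03580577 108.42369641 119.08039638] 0.0017924999986531408 [ 1.05775868 -0.44333067  0.06967244] {'tx': np.float64(66.3), 'ty': np.float64(1.2), 'tz': np.float64(1.1), 'rz': np.float64(0.0046)}
```

View pics/sw2.png

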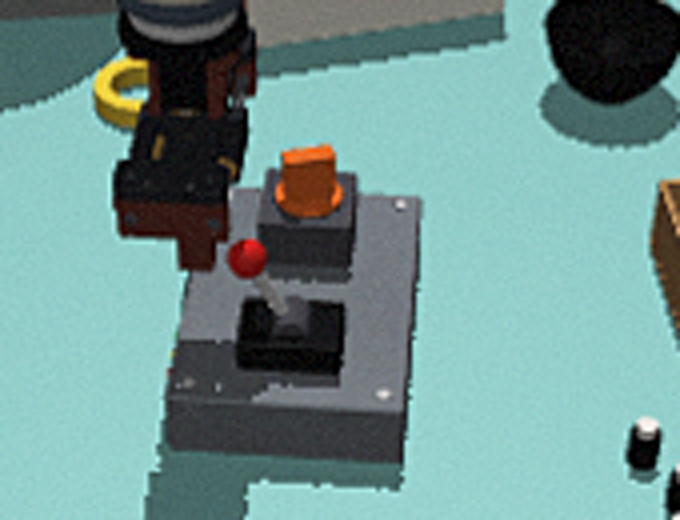

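The shut fingers are at -x of the red ball, fingertips at about (197,265) and ball at (247,258), level with the lever and clear of the plug. Pushing +x.

Request:
arm_command([
  {"rx":0,"ry":0,"tx":8,"ty":0,"tz":0,"rz":0,"fingers":0.0},
  {"rx":0,"ry":0,"tx":16,"ty":0.5,"tz":0,"rz":0,"fingers":0.0},
  {"rx":0,"ry":0,"tx":24,"ty":0.5,"tz":0,"rz":0,"fingers":0.0},
  {"rx":0,"ry":0,"tx":31,"ty":1,"tz":0,"rz":0,"fingers":0.0},
  {"rx":0,"ry":0,"tx":38,"ty":1,"tz":0,"rz":0,"fingers":0.0},
])

```text
time_s: 13.95
tcp_pos: [0.4801, 0.0989, 0.1187]
eef_rot: [-180.0, -0.0, -12.0]
contact_force: [-1.5, -0.0, 0.7]
opening: 0.004
gripper_force: 0.7
```

Request:
arm_command([
  {"rx":0,"ry":0,"tx":5,"ty":0,"tz":0,"rz":0,"fingers":0.0},
  {"rx":0,"ry":0,"tx":10,"ty":0,"tz":0,"rz":0,"fingers":0.0},
  {"rx":0,"ry":0,"tx":15,"ty":0,"tz":0,"rz":0,"fingers":0.0},
  {"rx":0,"ry":0,"tx":20,"ty":0,"tz":0,"rz":0,"fingers":0.0},
  {"rx":0,"ry":0,"tx":22,"ty":0,"tz":0,"rz":0,"fingers":0.0},
])

```text
time_s: 14.45
tcp_pos: [0.501, 0.0944, 0.1183]
eef_rot: [180.0, 0.0, -12.0]
contact_force: [-0.7, 1.1, -1.3]
opening: 0.004
gripper_force: 0.6
```

Request:
arm_command([
  {"rx":0,"ry":0,"tx":1.5,"ty":0,"tz":0,"rz":0,"fingers":0.0},
  {"rx":0,"ry":0,"tx":3,"ty":0,"tz":0,"rz":0,"fingers":0.0},
  {"rx":0,"ry":0,"tx":4.5,"ty":0,"tz":0,"rz":0,"fingers":0.0},
  {"rx":0,"ry":0,"tx":5,"ty":0,"tz":0,"rz":0,"fingers":0.0},
  {"rx":0,"ry":0,"tx":5,"ty":0,"tz":0,"rz":0,"fingers":0.0},
])

```text
time_s: 14.95
tcp_pos: [0.5056, 0.0935, 0.1185]
eef_rot: [-180.0, -0.0, -12.0]
contact_force: [-1.4, 0.3, -1.0]
opening: 0.004
gripper_force: 0.5
```

Request:
arm_command([
  {"rx":0,"ry":0,"tx":0.7,"ty":0,"tz":0,"rz":0,"fingers":0.0},
  {"rx":0,"ry":0,"tx":1.5,"ty":0,"tz":0,"rz":0,"fingers":0.0},
  {"rx":0,"ry":0,"tx":2,"ty":0,"tz":0,"rz":0,"fingers":0.0},
  {"rx":0,"ry":0,"tx":2,"ty":0,"tz":0,"rz":0,"fingers":0.0},
])

```text
time_s: 15.35
tcp_pos: [0.5065, 0.0932, 0.1183]
eef_rot: [180.0, 0.1, -12.0]
contact_force: [-5.4, 1.9, 1.2]
opening: 0.005
gripper_force: 2.8
```

The force is rising at about the predicted end position. One more small press, then back off.

Request:
arm_command([
  {"rx":0,"ry":0,"tx":0.5,"ty":0,"tz":0,"rz":0,"fingers":0.0},
  {"rx":0,"ry":0,"tx":1,"ty":0,"tz":0,"rz":0,"fingers":0.0},
  {"rx":0,"ry":0,"tx":1,"ty":0,"tz":0,"rz":0,"fingers":0.0},
])

```text
time_s: 15.65
tcp_pos: [0.5066, 0.0932, 0.1183]
eef_rot: [180.0, 0.2, -12.0]
contact_force: [-8.6, 4.3, 3.8]
opening: 0.004
gripper_force: 4.2
```

Request:
arm_command([
  {"rx":0,"ry":0,"tx":-6,"ty":0,"tz":0,"rz":0,"fingers":0.0},
  {"rx":0,"ry":0,"tx":-25,"ty":0,"tz":0,"rz":0,"fingers":0.0},
  {"rx":0,"ry":0,"tx":-50,"ty":0,"tz":-10,"rz":0,"fingers":0.0},
  {"rx":0,"ry":0,"tx":-75,"ty":0,"tz":-50,"rz":0,"fingers":0.0},
  {"rx":0,"ry":0,"tx":-75,"ty":0,"tz":-95,"rz":0,"fingers":0.0},
])

```text
time_s: 16.15
tcp_pos: [0.4314, 0.1082, 0.213]
eef_rot: [179.9, 0.3, -11.9]
contact_force: [2.0, 0.3, -0.2]
opening: 0.007
gripper_force: 0.0
```

Run:
```python
from m import *
p,d=snap('side','end'); a=cv2.resize(p[80:210,230:400,::-1],None,fx=4,fy=4,interpolation=cv2.INTER_CUBIC)
cv2.imwrite('pics/end2.png',a)
for n in('top','side'):
    p,d=bot.grab_frame(n);h=cv2.cvtColor(p,cv2.COLOR_RGB2HSV);H,S,V=[h[...,i] for i in range(3)]
    for a,c,m in comp(n,((H<4)|(H>176))&(S>170)&(V>80),amin=20):
        X=P(n,m,d)
        if len(X): print(n,'red',a,c.round(),X.mean(0).round(4))
s=bot.get_state();print(s['tcp_pos'],s['contact_force'],s['time_s'])
```

```text
top red 185 [447. 118.] [ 0.7325 -0.4036  0.0249]
top red 46 [243. 195.] [0.5292 0.0908 0.1356]
side red 675 [219.  29.] [0.2811 0.8304 0.1052]
side red 70 [313. 145.] [0.5291 0.0858 0.1277]
side red 530 [442. 330.] [ 0.7278 -0.4117  0.022 ]
[0.43765007 0.10898249 0.2165197 ] [ 0.18334189 -0.34133164 -0.61938063] 16.3
```

View pics/end2.png

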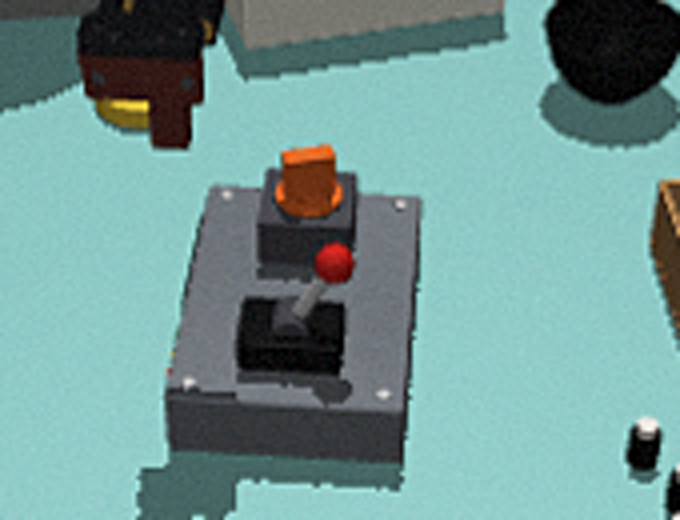

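The lever now leans to +x with its tip at (0.529, 0.088), the predicted end position. The plug is flush and the robot is clear of everything.

```bash
python3 -c "
from workcell import bot
print(bot.close_job())"
```

```text
the job is handed in; nothing more can be done
None
```

The orange plug is fully home in the socket and released, the red run switch is right over to its far side, the blue and white plugs were never touched, and the job is handed in at about 16 s. The slot angle read from the camera was close enough that the tang dropped in with no turning on the insert. The highest contact force I read at the socket was about 10 N.

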